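# Close the grounds disposer and hold its run key

### The arm

A 7-joint arm with a two-finger parallel gripper is mounted at the origin on the work surface. World frame = base frame: x ahead of the robot, y to its left, z up, the work surface at z = 0. Lengths are in mm, angles in degrees, forces in N, time in s.
With the tool pointing down it reaches from about 400 to 850 mm from the base axis. Payload 4.5 kg.
Tool frame: the origin (TCP) lies at the very end of the fingers, on their centre line; the grasp point (between the pads) lies 19 mm behind it; z points along the fingers, y is the line along which they close (so a half turn about z gives the same grasp; the last joint's range is limited). The gripper opens to 88 mm and grips with 3 to 60 N. Pads are 18 mm wide; open, the fingers measure 123 mm over their backs; the gripper's body (75 mm by 187 mm) begins 45 mm behind the grasp point.
Start: joints at [69.718, 39.483, -11.15, 89.685, 9.013, 51.709, -12.324], TCP at [236.376, -578.602, 238.743] pointing down, gripper open.
Joint ranges: [-172.22, 172.22], [-26.19, 119.32], [-84.43, 86.54], [7.71, 146.69], [-57.33, 237.33], [2.42, 119.75], [-152.13, 152.13]. Speed limits (degrees/s): [147.25, 147.25, 180, 180, 180, 180, 180].

### API

Orientations are given as a 3x3 rotation matrix whose columns are the frame's x, y, z axes.
In Python, from rig import ctrl gives the robot as it stands.
- The arm moves only by the tool carry_out, never from a script. Its argument "rows" is a list of rows, each an object with "grip": the opening, from -1 (shut) to 1 (fully open), so that 0 is half open; "linear": the shift along the tool's x, y, z in mm, a list of three; "angular": the turn, a rotation vector about the tool's x, y, z in degrees, a list of three. In form: [{"grip": grip, "linear": [x, y, z], "angular": [ax, ay, az]}, ...]. A call has 1 to 12 rows; each row is the pose to reach, as a shift and turn from the pose commanded when the call began, along the tool's axes at that moment; what a row does not reach only later rows make up. A row lasts 1/8 s, in which the tool goes at most 62.5 mm and 10.7 degrees, less where a joint would pass 70% of its speed; a pose out of reach is approached as far as the arm can. A call with a gripper value outside its range is refused whole. The fingers move at their own pace and stop on an object; "squeeze" is the grip in N (left out, the last holds). Time passes only in rows, so rows that repeat a pose let the fingers close. It gives the time, the measured TCP pose, the force, the opening and the grip force at its end, in the units of the state.
- ctrl.read_state(): the state, without advancing time (a new reading comes with each control period).
- ctrl.camera(name): name is "scene" or "side" or "wrist"; returns a dict with "image" (480x640x3 uint8, red, green, blue), "fov_y" (degrees; the focal length in pixels is half the picture's height over the tangent of half this angle, whatever the lens; pixels are square), "cx", "cy" (the principal point, pixels), "rvec" (rotation vector, rad) and "tvec" (3), from world to camera coordinates, as OpenCV has them. Camera axes: x right, y down, z forward; pixel columns grow to the right and rows downward; lengths in mm; the calibration is good to about 2 mm. The wrist camera is an equidistant fisheye: a pixel r from the principal point sees the ray r / f radians off the axis. A picture is of the moment at which its call begins. There is no depth.
- ctrl.finish_job(): hands the job in; it is judged then, once.
Trained networks look in the newest picture that a camera, given by its name, has taken for a name from the list of things; names that differ only in an ending like _2 or _b are one class to them, and where a whole thing is asked for, a point or a joint stands for the part that bears it (a point fixed in the world has none). Each returns a list of dicts, best first, with "score" (0 to 1); they miss things now and then, are a little off and sometimes report something else, mostly with a low value. They report only what shows in the picture. A call takes as long as a camera call. They do not tell look-alikes from the thing itself.
- ctrl.recognise(thing, camera): "bbox" ([left, top, width, height] in pixels, round what is visible of it).
- ctrl.regions_of(thing, camera): "pixels" (480x640 bool, what is visible of it) and "bbox" ([left, top, width, height] in pixels, round what is visible of it).
- ctrl.place_of(thing, camera): "xy" ([column, row] in pixels: a listed point, or the origin of a listed thing).
The state is a dict: "t": time; "joint_pos": joint angles; "joint_velocities": joint speeds; "tau": joint torques, N m; "position": TCP position; "ee_rot": TCP orientation; "ft_force": force on the tool from outside, world axes, zero at the start; "ft_torque": the same for the moment, N m; "finger_gap": finger opening in mm; "finger_force": force on a finger pad.
Only numpy, scipy, OpenCV 4.12 (cv2) and the standard library are available. Lean on these libraries where they do the work, as an engineer would, in place of code of your own. Each camera call takes 0.05 s, during which the arm holds its last target. There are 200 camera calls.

### The job

Run the coffee bar's grounds disposer: first set its rubber stopper down into the disposer throat so that the flange sits flat on the rim, and let go of it. Then take the red service key from the wooden tool block, push it fully home in the key switch before turning it (the pins are sticky, so press on and wiggle it), turn it a quarter clockwise against its spring, and finish still gripping the key and holding it turned, so that the disposer runs. Leave the tamper, the distributor and the detergent jar standing where they are.

Things in the scene. Friction and masses are not known exactly. Their poses are not given: they have to be found in the camera images.
- throat: disposer throat fixed to the counter: round stainless collar, 45 mm high, on a flat flange 148 mm across. Its bore is 83 mm wide, flares to 91 mm over the top 12 mm, and is open 37 mm deep. Origin: centre of its foot, on the counter; z up; the rim is 45 mm above
- stopper: loose stopper, 100 to 210 g, standing upright: black rubber plug tapering from 68 mm wide at the bottom to 79 mm, 32 mm high; on it a metal flange 98 mm wide, 5 mm thick; on that an upright orange knob to grip, 24 mm wide, from 37 to 67 mm above the bottom. Origin: centre of the plug's underside, z up. Seated, the flange lies on the throat's rim and the origin is 13 mm above the counter
- tool_block: dark wooden block fixed on the counter, 100 x 80 x 42 mm (x, y, z), holding the key upright in a slot in the middle of its top. Origin: centre of its underside, z up; the slot is long in the block's x: 11.8 x 4.8 mm, 36 mm deep
- key: service key, 30 g, upright in the block, its shoulder on the block's top. Red plastic bow (head) 30 mm wide (x), 9 thick (y), 40 tall (z); below it a steel blade 10 mm wide (x), 3 thick (y), 32 long, tapered over the last 6 mm, a cut in each edge. Origin: the blade's tip, z up to the bow: shoulder at 32 mm, top at 72 mm. Works either way round (half turn)
- key_switch: key switch fixed on the counter: square grey metal housing 72 x 72 x 50 mm; in the middle of its top a steel bezel 38 mm across, 3 mm high, round a brass plug. Origin: centre of its underside, z up. At rest the keyway is long in the housing's x: 11.6 x 4.0 mm, its mouth bevelled 2.5 mm all round. A black mark towards +x shows rest, a green one towards -y run
- keyhole (a point): point on the switch's axis level with the bezel's top, 53 mm above the counter. The key is fully home when its shoulder rests here: its tip then is 32 mm below this point. Two sticky sprung pins, met with the tip some 19 and 24 mm below this point, resist it with about 5 to 15 N; a ward stops it turning unless it is within 3 mm of home
- key_plug (a joint): turning angle of the plug, rad: 0 at rest (keyway along the housing's x), growing clockwise seen from above to a stop at 1.57; the disposer runs from 1.25 on. A spring turns it back with 0.02 N m at rest, 0.10 N m at the stop. The blade has some play in the keyway, so the hand turns about 0.15 to 0.3 rad further than the plug
- tamper: loose coffee tamper, steel foot 58 mm wide, wooden handle, 86 mm tall, standing; origin at the centre of its underside. Leave alone
- distributor: loose black and steel puck, 61 mm wide, 32 mm tall; origin at the centre of its underside. Leave alone
- detergent_jar: loose white jar with an orange label, 90 mm wide, 180 mm tall, standing; origin at the centre of its underside. Leave alone
Things that resemble listed ones, but are neither listed nor needed, are in the scene too. What is shaped like the throat but green is not meant.

How it is judged:
By the outcome, as a careful person would: the job done as asked, in the order asked, and still so for the second after the job is handed in, while the arm keeps its last pose, push and grip.
It also fails if it takes over 67 s, if anything falls off the work surface, if the arm or the gripper's body presses on something with over 40 N, if the wrist force passes 120 N, or if a joint passes its speed limit or range.

## Working session

There is one attempt and no reset: what is moved stays moved. The work goes in short steps, Python scripts to look and compute and a tool call to move; the robot and the scene stay as the last step left them, time stands still between calls to the robot, and variables do not carry over. Pictures are saved under pics/ and viewed, at most 12 in all, crops included, and the job is handed in when it is done.

Besides the shell and the picture viewer there is one more tool, called by a JSON object that holds its "fn" and its "kwargs". carry_out: Moves the arm, as the interface text tells. Its arguments: {"type":"object","properties":{"rows":{"type":"array","items":{"type":"object","properties":{"grip":{"type":"number"},"linear":{"type":"array","items":{"type":"number"}},"angular":{"type":"array","items":{"type":"number"}}}}},"squeeze":{"type":"number"}},"required":["rows"]}

```bash
mkdir -p pics; ls; cat > h.py <<'E'
import numpy as np, cv2, json
from rig import ctrl
def cam(n): return ctrl.camera(n)
def ray(c,px,fish=False):
    R=cv2.Rodrigues(np.array(c["rvec"],float))[0]; t=np.array(c["tvec"],float).ravel()
    f=240/np.tan(np.radians(c["fov_y"])/2)
    u=(px[0]-c["cx"])/f; v=(px[1]-c["cy"])/f
    if fish:
        r=np.hypot(u,v); d=np.array([u/r*np.sin(r),v/r*np.sin(r),np.cos(r)]) if r>0 else np.array([0,0,1.])
    else: d=np.array([u,v,1.])
    return -R.T@t, R.T@d
def at_z(c,px,z,fish=False):
    o,d=ray(c,px,fish); return o+d*(z-o[2])/d[2]
def proj(c,P,fish=False):
    R=cv2.Rodrigues(np.array(c["rvec"],float))[0]; p=R@np.array(P,float)+np.array(c["tvec"],float).ravel()
    f=240/np.tan(np.radians(c["fov_y"])/2)
    if fish:
        a=np.arctan2(np.hypot(p[0],p[1]),p[2]); h=np.hypot(p[0],p[1]); return np.array([c["cx"]+f*a*p[0]/h,c["cy"]+f*a*p[1]/h])
    return np.array([c["cx"]+f*p[0]/p[2],c["cy"]+f*p[1]/p[2]])
def save(c,n): cv2.imwrite(f"pics/{n}.png",c["image"][:,:,::-1])
E
python3 - <<'E'
from h import *
z0={"throat":0,"stopper":0,"tool_block":0,"key":10,"key_switch":0,"keyhole":53,"tamper":0,"distributor":0,"detergent_jar":0}
for n in("scene","side"):
    c=cam(n);save(c,n+"0")
    print(n,c["fov_y"],ray(c,(320,240)))
    for k in z0:
        for r in ctrl.place_of(k,n)[:4]:
            if r["score"]>.2: print(k,round(r["score"],2),np.round(r["xy"]),at_z(c,r["xy"],z0[k]).round(0)[:2])
s=ctrl.read_state();print(s["position"],s["ee_rot"],s["finger_gap"],s["t"])
E
```

```text
pics
scene 43.906837858590336 (array([1292.41044212,  -65.11610419, 1168.9780251 ]), array([-0.60945613,  0.03871646, -0.79193815]))
throat 0.75 [424. 173.] [189. 291.]
throat 0.56 [445. 296.] [581. 266.]
tool_block 0.67 [208. 271.] [ 464. -281.]
key 0.53 [206. 268.] [ 462. -284.]
key_switch 0.77 [263. 317.] [ 601. -154.]
key_switch 0.21 [448. 296.] [579. 274.]
keyhole 0.92 [258. 304.] [ 598. -158.]
tamper 0.57 [367. 350.] [701.  70.]
distributor 0.88 [198. 347.] [ 664. -295.]
detergent_jar 0.63 [451. 221.] [361. 329.]
side 57.551091838331224 (array([232.55982032, 518.30880836, 696.52404228]), array([ 0.22506614, -0.59349329, -0.77276744]))
throat 0.79 [397. 432.] [187. 290.]
throat 0.64 [187. 334.] [571. 269.]
stopper 0.65 [301. 242.] [470.   4.]
tool_block 0.84 [353. 160.] [ 454. -281.]
key 0.77 [352. 156.] [ 459. -282.]
keyhole 0.7 [277. 160.] [ 595. -153.]
tamper 0.24 [302. 247.] [463.  15.]
distributor 0.89 [279. 136.] [ 659. -296.]
detergent_jar 0.62 [282. 412.] [361. 327.]
[ 236.36101246 -578.62351282  238.74566114] [[ 9.25722157e-01  3.78204293e-01  1.02022825e-05]
 [ 3.78204292e-01 -9.25722151e-01 -1.08705480e-04]
 [-3.16684004e-05  1.04489619e-04 -9.99999994e-01]] 87.99822888734232 1.0
```

View pics/scene0.png

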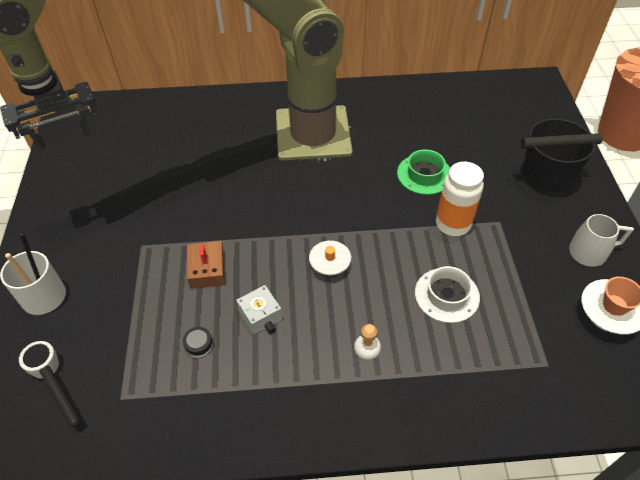

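View pics/side0.png

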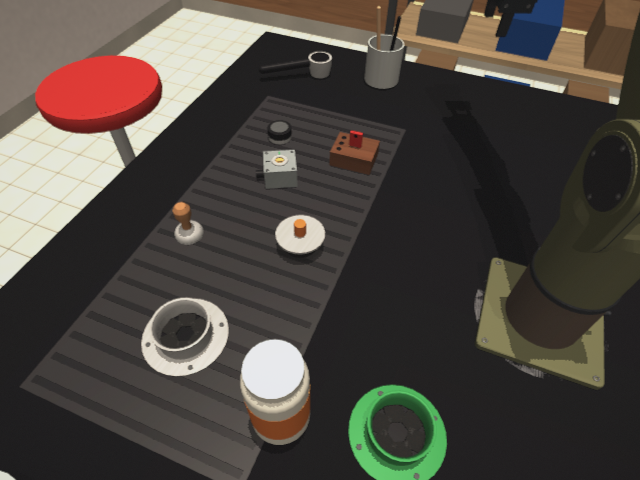

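Candidates for the throat are green at scene (425,172), rejected, and steel at (447,293), chosen. The only stopper is the white flange with an orange knob at (330,257), distinct from the wooden tamper at (368,340) and the cup at (620,298). The red key stands in the block at (205,256), and the switch is at (260,308). Next come precise measurements and one close crop.

```bash
cat >> h.py <<'E'
def tri(*rs):
    A=np.zeros((3,3));b=np.zeros(3)
    for o,d in rs:
        d=d/np.linalg.norm(d);M=np.eye(3)-np.outer(d,d);A+=M;b+=M@o
    p=np.linalg.solve(A,b); return p,[round(float(np.linalg.norm((np.eye(3)-np.outer(d,d)/(d@d))@(p-o))),1) for o,d in rs]
def blob(img,box,f):
    x,y,w,h=box; s=img[y:y+h,x:x+w].astype(int); m=f(s[...,0],s[...,1],s[...,2]); v,u=np.nonzero(m)
    return (u.mean()+x,v.mean()+y),len(u)
E
python3 - <<'E'
from h import *
C={n:cam(n) for n in("scene","side")}
red=lambda r,g,b:(r>110)&(g<60)&(b<60); org=lambda r,g,b:(r>140)&(g>50)&(g<150)&(b<70)&(r-g>60)
for nm,f,bs in(("knob",org,[(310,235,40,40),(280,205,45,45)]),("key",red,[(190,235,35,40),(335,120,45,40)])):
    q=[blob(C[n]["image"],b,f) for n,b in zip(C,bs)];print(nm,q,tri(*[ray(C[n],x[0]) for n,x in zip(C,q)]))
P={}
for k in("stopper","keyhole","throat","key_switch","tool_block","key","distributor","tamper","detergent_jar"):
    for n in C:
        for r in ctrl.place_of(k,n)[:3]:
            if r["score"]>.4: P.setdefault(k,[]).append((n,r["xy"]))
for k,v in P.items():
    a=[x for m,x in v if m=="scene"];b=[x for m,x in v if m=="side"]
    for x in a:
        for y in b:
            p,e=tri(ray(C["scene"],x),ray(C["side"],y)); 
            if max(e)<12: print(k,p.round(0),e)
a=cv2.resize(C["scene"]["image"][215:365,170:490],None,fx=2.4,fy=2.4,interpolation=cv2.INTER_CUBIC)
b=cv2.resize(C["side"]["image"][110:390,130:400],None,fx=1,fy=1)
cv2.imwrite("pics/crop.png",a[:,:,::-1])
E
```

```text
knob [((np.float64(329.5192307692308), np.float64(256.03846153846155)), 52), ((np.float64(299.3448275862069), np.float64(223.3793103448276)), 29)] (array([476.27486181,   4.23870066,  50.94355499]), [5.3, 5.3])
key [((np.float64(203.68), np.float64(257.14)), 50), ((np.float64(356.4193548387097), np.float64(133.0)), 31)] (array([ 461.50173257, -286.72630086,   66.12608746]), [9.1, 9.1])
stopper [473.  10.   2.] [5.4, 5.4]
keyhole [ 599. -158.   47.] [2.6, 2.6]
throat [186. 286.  -3.] [1.4, 1.4]
throat [576. 269. -11.] [3.4, 3.4]
key_switch [ 595. -159.   -8.] [4.2, 4.2]
tool_block [ 461. -284.    4.] [0.4, 0.4]
key [ 453. -284.   10.] [1.3, 1.3]
distributor [ 663. -295.   -3.] [1.5, 1.5]
tamper [691.  68. -13.] [5.0, 5.0]
detergent_jar [363. 329.   1.] [1.5, 1.5]
```

View pics/crop.png

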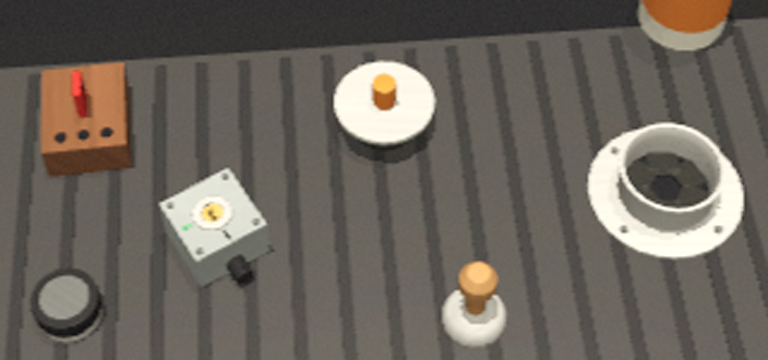

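The crop confirms it: stopper at crop (385,100), steel throat at (668,190), the key's red bow at (80,95), and the switch at (212,212) with the green mark on its left and the black one lower right. I'll move above the stopper.

{"fn": "carry_out", "kwargs": {"rows": [{"grip": 1,"linear": [40,-40,0],"angular": [0,0,0]},{"grip": 1,"linear": [80,-80,0],"angular": [0,0,0]},{"grip": 1,"linear": [120,-120,0],"angular": [0,0,0]},{"grip": 1,"linear": [160,-160,0],"angular": [0,0,0]},{"grip": 1,"linear": [200,-203,0],"angular": [0,0,0]},{"grip": 1,"linear": [240,-244,0],"angular": [0,0,0]},{"grip": 1,"linear": [280,-285,0],"angular": [0,0,0]},{"grip": 1,"linear": [320,-326,0],"angular": [0,0,0]},{"grip": 1,"linear": [360,-367,0],"angular": [0,0,0]},{"grip": 1,"linear": [400,-408,0],"angular": [0,0,0]},{"grip": 1,"linear": [442,-450,0],"angular": [0,0,0]},{"grip": 1,"linear": [442,-450,0],"angular": [0,0,0]}]}}

```text
t: 3.5
position: [477.5, 11.2, 239.0]
ee_rot: [[0.922, 0.387, 0.003], [0.387, -0.922, 0.003], [0.004, -0.002, -1.0]]
ft_force: [-0.2, -0.2, -0.3]
finger_gap: 88.4
finger_force: 0.0
```

```bash
python3 - <<'E'
from h import *
c=cam("wrist");save(c,"w1");s=ctrl.read_state();print(s["t"],s["position"],np.array(s["ee_rot"]).round(3),s["joint_pos"],s["ft_force"])
print(c["fov_y"],c["cx"],c["cy"],ray(c,(320,240),True))
org=lambda r,g,b:(r>140)&(g>50)&(g<150)&(b<70)&(r-g>60)
for r in ctrl.regions_of("stopper","wrist")[:2]: print(r["score"],r["bbox"])
for k,z in(("stopper",0),("throat",0),("keyhole",53),("key",10),("tamper",0)):
  for r in ctrl.place_of(k,"wrist")[:2]: print(k,r["score"],r["xy"],at_z(c,r["xy"],z,True).round(1))
E
```

```text
3.55 [476.07138391   7.67314437 238.76973819] [[ 0.924  0.383  0.001]
 [ 0.383 -0.924  0.001]
 [ 0.001 -0.    -1.   ]] [ -1.47059368  28.54097049  -7.52530028 114.80331094   5.90404105
  36.95501484 -80.28705725] [-0.31510921 -1.2779068  -0.79069796]
65.70646984690485 321.2487204023903 233.40549078368227 (array([541.63470686,  37.25730348, 385.33891663]), array([-0.26437273, -0.10595314, -0.9585828 ]))
0.58 [271.9, 158.8, 102.4, 104.1]
stopper 0.8 [322.2, 204.9] [471.9   7.5   0. ]
throat 0.58 [138.9, 35.5] [574.7 272.3   0. ]
keyhole 0.88 [525.0, 172.4] [ 592.8 -160.1   53. ]
```

View pics/w1.png

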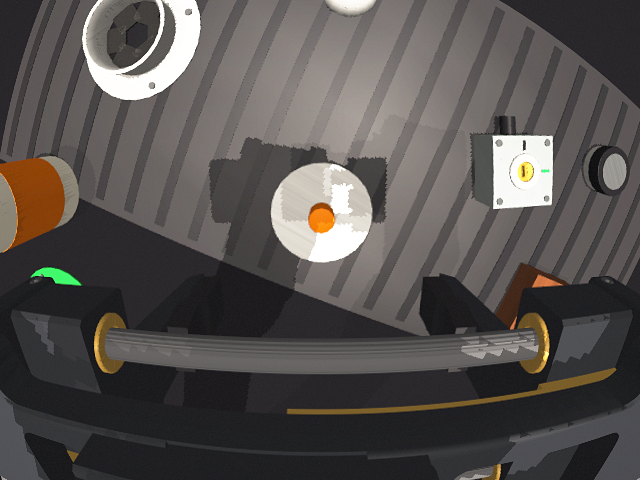

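The wrist view shows the stopper at (321,213) with its knob at (321,219), the throat at (128,38), the switch at (524,171) and the jar at the left. I'll refine the stopper, throat and switch positions.

```bash
cat >> h.py <<'E'
from scipy.optimize import least_squares
def fitcircle(c,pts,z,fish=True):
    """fit a horizontal circle at height z to outline pixels: centre, radius, rms"""
    W=np.array([at_z(c,p,z,fish)[:2] for p in pts]); W0=np.median(W,0)
    s=least_squares(lambda q:np.hypot(W[:,0]-q[0],W[:,1]-q[1])-q[2],[*W0,50],loss="soft_l1",f_scale=1)
    return s.x.round(1),round(float(np.median(abs(s.fun))),2)
E
python3 - <<'E'
from h import *
c=cam("wrist");im=c["image"]
org=lambda r,g,b:(r>140)&(g>50)&(g<150)&(b<70)&(r-g>60)
q,n=blob(im,(295,190,55,55),org);print("knob",q,n,at_z(c,q,62,True))
r=ctrl.regions_of("stopper","wrist")[0]
cs=max(cv2.findContours(r["pixels"].astype(np.uint8),0,1)[0],key=len)[:,0]
print("flange",fitcircle(c,cv2.convexHull(cs)[:,0],34.5))
s=ctrl.read_state();print(s["position"])
r=ctrl.regions_of("throat","wrist")[0];print(r["bbox"],r["score"])
# throat in scene/side: inner dark hole + place
for n in("scene","side"):
    k=cam(n)
    for r in ctrl.regions_of("throat",n)[:2]:
        cs=max(cv2.findContours(r["pixels"].astype(np.uint8),0,1)[0],key=len)[:,0]
        print(n,r["bbox"],fitcircle(k,cs,3,False))
E
```

```text
knob (np.float64(313.8181818181818), np.float64(211.56060606060606)) 594 [471.69772213   8.54472011  62.        ]
flange (array([470.1,   7.8,  48.9]), 0.28)
[475.15082687   4.06139504 238.78034138]
[31.6, 266.3, 46.8, 18.5] 0.91
scene [395.7, 147.6, 58.3, 44.9] (array([186.5, 289.7,  76.6]), 4.28)
scene [414.0, 266.6, 65.5, 56.9] (array([574.8, 271.3,  73.3]), 1.1)
side [348.3, 384.5, 101.7, 94.8] (array([186.1, 290.3,  72.5]), 0.76)
side [144.3, 300.6, 88.1, 76.3] (array([571.4, 272.4,  73.2]), 0.71)
```

{"fn": "carry_out", "kwargs": {"rows": [{"grip": 1,"linear": [-3.4,-4.5,40],"angular": [0,0,0]},{"grip": 0.5,"linear": [-3.4,-4.5,85],"angular": [0,0,0]},{"grip": 0.3,"linear": [-3.4,-4.5,130],"angular": [0,0,0]},{"grip": 0.2,"linear": [-3.4,-4.5,170],"angular": [0,0,0]},{"grip": 0.1,"linear": [-3.4,-4.5,190],"angular": [0,0,0]},{"grip": 0,"linear": [-3.4,-4.5,196],"angular": [0,0,0]},{"grip": -0.2,"linear": [-3.4,-4.5,196],"angular": [0,0,0]},{"grip": -1,"linear": [-3.4,-4.5,196],"angular": [0,0,0]},{"grip": -1,"linear": [-3.4,-4.5,196],"angular": [0,0,0]},{"grip": -1,"linear": [-3.4,-4.5,196],"angular": [0,0,0]},{"grip": -1,"linear": [-3.4,-4.5,196],"angular": [0,0,0]},{"grip": -1,"linear": [-3.4,-4.5,196],"angular": [0,0,0]}], "squeeze": 25}}

```text
t: 5.7
position: [471.1, 8.1, 43.6]
ee_rot: [[0.926, 0.378, 0.002], [0.378, -0.926, 0.0], [0.002, 0.001, -1.0]]
ft_force: [-0.7, -0.3, 7.0]
finger_gap: 23.1
finger_force: 25.0
```

{"fn": "carry_out", "kwargs": {"rows": [{"grip": -1,"linear": [0,0,-30],"angular": [0,0,0]},{"grip": -1,"linear": [0,0,-70],"angular": [0,0,0]},{"grip": -1,"linear": [25,-26,-110],"angular": [0,0,0]},{"grip": -1,"linear": [57,-60,-120],"angular": [0,0,0]},{"grip": -1,"linear": [92,-98,-120],"angular": [0,0,0]},{"grip": -1,"linear": [127,-135,-120],"angular": [0,0,0]},{"grip": -1,"linear": [160,-170,-120],"angular": [0,0,0]},{"grip": -1,"linear": [185,-196,-120],"angular": [0,0,0]},{"grip": -1,"linear": [194,-206,-120],"angular": [0,0,0]},{"grip": -1,"linear": [194,-206,-120],"angular": [0,0,0]},{"grip": -1,"linear": [194,-206,-120],"angular": [0,0,0]}]}}

```text
t: 7.08
position: [571.9, 269.3, 162.5]
ee_rot: [[0.927, 0.376, -0.001], [0.376, -0.927, -0.002], [-0.002, 0.002, -1.0]]
ft_force: [-0.2, -0.3, -1.2]
finger_gap: 23.4
finger_force: 25.0
```

```bash
python3 - <<'E'
from h import *
c=cam("wrist");c=cam("wrist");save(c,"w2");s=ctrl.read_state();print(s["t"],s["position"],s["finger_gap"],s["ft_force"])
for r in ctrl.place_of("throat","wrist")[:2]: print(r,at_z(c,r["xy"],0,True))
for n in("scene","side"):
    k=cam(n); save(k,n+"2")
    for r in ctrl.place_of("stopper",n)[:2]: print(n,r,at_z(k,r["xy"],s["position"][2]-42,False))
E
```

```text
7.175 [572.09825684 269.80083318 162.74438116] 23.424140380228145 [ 0.0795926  -0.22093503 -1.29016321]
{'xy': [557.3, 176.8], 'score': 0.53} [694.15564784  72.52994661   0.        ]
scene {'xy': [455.9, 262.4], 'score': 0.74} [571.32293931 273.85617504 120.74438116]
side {'xy': [171.1, 297.4], 'score': 0.76} [568.48155742 269.16091344 120.74438116]
```

View pics/w2.png

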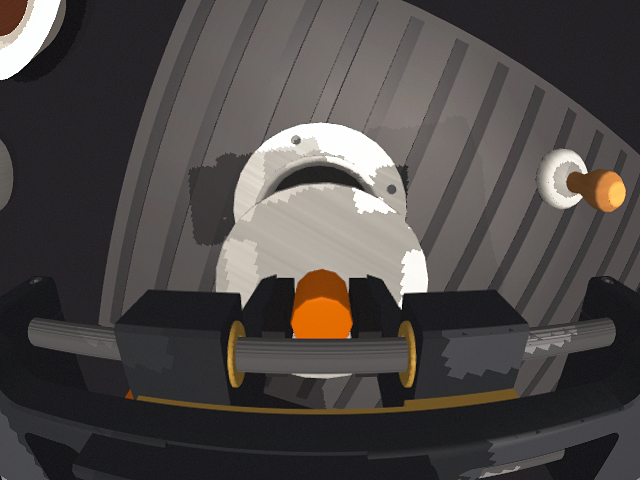

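The throat's flange arc spans (235,200)–(320,122)–(407,190), with the bore's far edge at (320,160). The held stopper hides the rest. I'll fit both circles.

```bash
python3 - <<'E'
from h import *
c=cam("wrist");im=c["image"];hsv=cv2.cvtColor(im,cv2.COLOR_RGB2GRAY)
s=ctrl.read_state();z=s["position"][2];print(s["position"])
def fit(pts,z,R):
    W=np.array([at_z(c,p,z,True)[:2] for p in pts])
    q=least_squares(lambda q:np.hypot(W[:,0]-q[0],W[:,1]-q[1])-R,W.mean(0)-[20,0],loss="soft_l1").x
    return q.round(1),np.median(abs(np.hypot(*(W-q).T)-R)).round(2)
top=[(u,next(v for v in range(90,200) if hsv[v,u]>140)) for u in range(255,390,5)]
print(top[::4])
for zz in(2,4,6): print("foot",zz,fit(top,zz,74))
# stopper flange top arc: scan left/right from inside outwards is light->dark below foot; use rows 230-265 sides
def edge(v,lo,hi,st): 
    for u in range(lo,hi,st):
        if hsv[v,u]>140: return (u,v)
L=[edge(v,185,300,1) for v in range(232,285,4)]+[edge(v,460,350,-1) for v in range(232,268,4)]
L=[p for p in L if p];print(L[::4])
# front edge: transition from dark bore to flange, columns 290..350
F=[]
for u in range(290,352,4):
    col=hsv[170:230,u]; d=np.where(col<70)[0]
    if len(d): F.append((u,170+d.max()+1))
print(F[::4])
for h in(32,34.5,37): print("stop",fit(L+F,z-42+h,49),fit(L,z-42+h,49))
# bore far edge, outer rim z45: bright->dark
B=[]
for u in range(290,352,4):
    col=hsv[140:200,u]; d=np.where(col<70)[0]
    if len(d): B.append((u,140+d.min()))
print(B[::4])
E
```

```text
[572.20762872 271.80558823 162.80077453]
[(255, 156), (275, 138), (295, 128), (315, 125), (335, 125), (355, 130), (375, 142)]
foot 2 (array([574.4, 270.9]), np.float64(0.17))
foot 4 (array([574.3, 270.8]), np.float64(0.15))
foot 6 (array([574.2, 270.8]), np.float64(0.17))
[(230, 232), (222, 248), (217, 264), (216, 280), (417, 240), (424, 256)]
[(290, np.int64(187)), (306, np.int64(183)), (322, np.int64(182)), (338, np.int64(184))]
stop (array([571.7, 270.8]), np.float64(0.17)) (array([571.8, 270.8]), np.float64(0.22))
stop (array([571.9, 270.7]), np.float64(0.24)) (array([571.2, 270.4]), np.float64(0.15))
stop (array([572.2, 270.5]), np.float64(0.51)) (array([570.7, 270.1]), np.float64(0.28))
[(290, np.int64(178)), (306, np.int64(169)), (322, np.int64(167)), (338, np.int64(169))]
```

{"fn": "carry_out", "kwargs": {"rows": [{"grip": -1,"linear": [2.4,1,20],"angular": [0,0,0]},{"grip": -1,"linear": [2.4,1,45],"angular": [0,0,0]},{"grip": -1,"linear": [2.4,1,65],"angular": [0,0,0]},{"grip": -1,"linear": [2.4,1,78],"angular": [0,0,0]},{"grip": -1,"linear": [2.4,1,86],"angular": [0,0,0]},{"grip": -1,"linear": [2.4,1,93],"angular": [0,0,0]},{"grip": -1,"linear": [2.4,1,99],"angular": [0,0,0]},{"grip": -1,"linear": [2.4,1,103],"angular": [0,0,0]},{"grip": -1,"linear": [2.4,1,105],"angular": [0,0,0]},{"grip": -1,"linear": [2.4,1,106],"angular": [0,0,0]},{"grip": -1,"linear": [2.4,1,106],"angular": [0,0,0]}]}}

```text
t: 8.85
position: [574.9, 272.1, 56.8]
ee_rot: [[0.926, 0.378, 0.0], [0.378, -0.926, 0.0], [0.0, 0.0, -1.0]]
ft_force: [0.3, 0.7, -1.7]
finger_gap: 23.4
finger_force: 25.0
```

{"fn": "carry_out", "kwargs": {"rows": [{"grip": -1,"linear": [0,0,0.6],"angular": [0,0,0]},{"grip": -1,"linear": [0,0,1.2],"angular": [0,0,0]},{"grip": -1,"linear": [0,0,1.2],"angular": [0,0,0]},{"grip": -0.1,"linear": [0,0,0.5],"angular": [0,0,0]},{"grip": 0.3,"linear": [0,0,0],"angular": [0,0,0]},{"grip": 0.3,"linear": [0,0,0],"angular": [0,0,0]},{"grip": 0.3,"linear": [0,0,-15],"angular": [0,0,0]},{"grip": 0.3,"linear": [0,0,-50],"angular": [0,0,0]},{"grip": 0.3,"linear": [0,0,-100],"angular": [0,0,0]},{"grip": 0.3,"linear": [0,0,-145],"angular": [0,0,0]},{"grip": 0.3,"linear": [0,0,-145],"angular": [0,0,0]}]}}

```text
t: 10.22
position: [577.4, 273.3, 206.8]
ee_rot: [[0.926, 0.378, 0.008], [0.378, -0.926, 0.004], [0.009, -0.001, -1.0]]
ft_force: [-0.1, -0.3, -0.1]
finger_gap: 57.1
finger_force: 0.0
```

```bash
python3 - <<'E'
from h import *
c=cam("wrist");save(c,"w3");s=ctrl.read_state();print(s["t"],s["position"],s["finger_gap"],s["ft_force"])
k=cam("side");save(k,"side3")
r=ctrl.regions_of("stopper","wrist")[0];cs=max(cv2.findContours(r["pixels"].astype(np.uint8),0,1)[0],key=len)[:,0]
for z in (42,47.5,53): print(z,fitcircle(c,cv2.convexHull(cs)[:,0],z))
org=lambda r,g,b:(r>140)&(g>50)&(g<150)&(b<70)&(r-g>60)
x,y,w,h=map(int,r["bbox"]);q,_=blob(c["image"],(x,y,w,h),org);print("knob",at_z(c,q,75,True))
a=cv2.resize(k["image"][280:400,110:260],None,fx=2.6,fy=2.6)
b=c["image"]
o=np.zeros((480,800,3),np.uint8);o[:312,:390]=a;o[:,400:]=b[:,120:520];cv2.imwrite("pics/seat.png",o[:,:,::-1])
E
```

```text
10.275 [575.90183073 272.54542818 204.3130065 ] 56.88251483313518 [-0.86218927 -0.60418534  0.06337058]
42 (array([573. , 270.4,  50.1]), 0.25)
47.5 (array([574.2, 270.9,  49.2]), 0.25)
53 (array([575.4, 271.4,  48.3]), 0.24)
knob [574.23120571 271.22627249  75.        ]
```

View pics/seat.png

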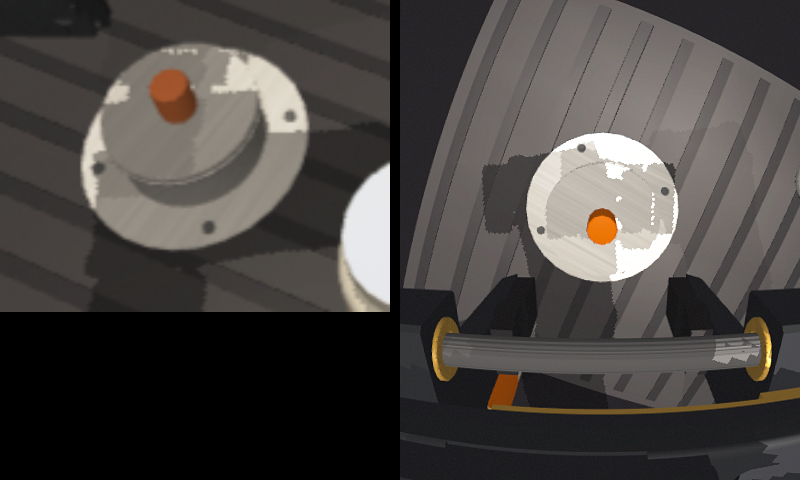

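The side view shows the stopper's flange flat and concentric on the collar, and the circle fit gives a seated height of 47.5 mm at (574,271), so it is seated. Next I'll go above the key block, turning the wrist by about +158° of yaw so the later clockwise turn stays inside the last joint's range.

{"fn": "carry_out", "kwargs": {"rows": [{"grip": 0.3,"linear": [-10,15,-10],"angular": [0,0,-5]},{"grip": 0.3,"linear": [-28,42,-10],"angular": [0,0,-12]},{"grip": 0.3,"linear": [-48,72,-10],"angular": [0,0,-20]},{"grip": 0.3,"linear": [-68,102,-10],"angular": [0,0,-29]},{"grip": 0.3,"linear": [-88,132,-10],"angular": [0,0,-38]},{"grip": 0.3,"linear": [-108,162,-10],"angular": [0,0,-47]},{"grip": 0.3,"linear": [-128,192,-10],"angular": [0,0,-56]},{"grip": 0.3,"linear": [-148,222,-10],"angular": [0,0,-65]},{"grip": 0.3,"linear": [-168,252,-10],"angular": [0,0,-74]},{"grip": 0.3,"linear": [-188,282,-10],"angular": [0,0,-83]},{"grip": 0.3,"linear": [-208,312,-10],"angular": [0,0,-92]},{"grip": 0.3,"linear": [-228,342,-10],"angular": [0,0,-100]}]}}

```text
t: 11.88
position: [491.8, -131.8, 210.5]
ee_rot: [[-0.537, 0.843, -0.003], [0.843, 0.537, 0.001], [0.002, -0.002, -1.0]]
ft_force: [1.1, -0.3, 0.5]
finger_gap: 57.6
finger_force: 0.0
```

{"fn": "carry_out", "kwargs": {"rows": [{"grip": 0.3,"linear": [-17,-16,0],"angular": [0,0,-8]},{"grip": 0.3,"linear": [-35,-33,0],"angular": [0,0,-17]},{"grip": 0.3,"linear": [-54,-52,0],"angular": [0,0,-26]},{"grip": 0.3,"linear": [-73,-70,0],"angular": [0,0,-35]},{"grip": 0.3,"linear": [-92,-88,0],"angular": [0,0,-44]},{"grip": 0.3,"linear": [-105,-101,0],"angular": [0,0,-50]},{"grip": 0.3,"linear": [-112,-108,0],"angular": [0,0,-55]},{"grip": 0.3,"linear": [-112,-108,0],"angular": [0,0,-55]},{"grip": 0.3,"linear": [-112,-108,0],"angular": [0,0,-55]}]}}

```text
t: 13.0
position: [461.2, -282.3, 211.2]
ee_rot: [[-0.999, 0.049, -0.001], [0.049, 0.999, 0.001], [0.001, 0.001, -1.0]]
ft_force: [0.4, -0.1, 0.4]
finger_gap: 57.1
finger_force: 0.0
```

```bash
python3 - <<'E'
from h import *
c=cam("wrist");c=cam("wrist");save(c,"w4");s=ctrl.read_state();print(s["t"],s["position"],np.array(s["ee_rot"]).round(3),s["joint_pos"][6],s["joint_pos"][0])
red=lambda r,g,b:(r>110)&(g<60)&(b<60)
for k,z in(("keyhole",53),("key",10),("tool_block",0)):
  for r in ctrl.place_of(k,"wrist")[:2]: print(k,r["score"],r["xy"],at_z(c,r["xy"],z,True).round(1))
for r in ctrl.recognise("key","wrist")[:2]: print(r)
E
```

```text
13.1 [ 461.54324986 -282.21320828  211.59305992] [[-0.999  0.048 -0.   ]
 [ 0.048  0.999  0.   ]
 [ 0.     0.    -1.   ]] 72.17003409035216 56.35681907488641
key 0.68 [319.9, 201.7] [ 458.4 -283.7   10. ]
tool_block 0.85 [318.6, 196.2] [ 454.8 -284.8    0. ]
{'bbox': [312.4, 189.8, 13.1, 46.4], 'score': 0.75}
```

View pics/w4.png

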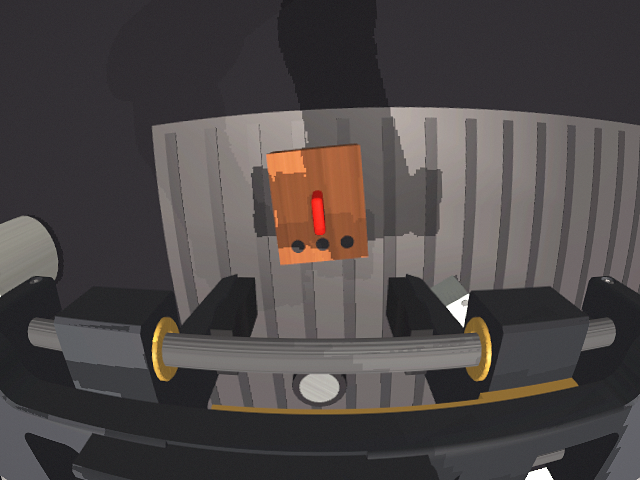

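The wrist view shows the block with top corners around (268,153), (359,145), (367,256) and (281,263), with the red key at (318,212). I'll fit the key's box silhouette and the block's top.

```bash
cat >> h.py <<'E'
from scipy.optimize import minimize
def box(x,y,a,L,W,z0,z1):
    ca,sa=np.cos(a),np.sin(a)
    return [(x+ca*i*L/2-sa*j*W/2,y+sa*i*L/2+ca*j*W/2,z) for i in(-1,1) for j in(-1,1) for z in(z0,z1)]
def fitbox(c,mask,x0,L,W,z0,z1,fish=True,S=8):
    v,u=np.nonzero(mask);a,b,e,d=u.min()-15,v.min()-15,u.max()+15,v.max()+15
    m=cv2.resize(mask[b:d,a:e].astype(np.float32),None,fx=S,fy=S,interpolation=cv2.INTER_LINEAR)>.5
    def cost(p):
        q=np.array([proj(c,P,fish) for P in box(p[0],p[1],p[2]/10,L,W,z0,z1)])
        h=cv2.convexHull((((q-[a,b])+.5)*S).astype(np.float32)).astype(np.int32)
        t=cv2.fillConvexPoly(np.zeros(m.shape,np.uint8),h,1)>0
        return 1-(t&m).sum()/(t|m).sum()
    best=min((minimize(cost,[*x0[:2],10*(x0[2]+k)],method="Nelder-Mead",options=dict(initial_simplex=[[x0[0]+dx,x0[1]+dy,10*(x0[2]+k+dk)] for dx,dy,dk in((0,0,0),(4,0,0),(0,4,0),(0,0,.1))])) for k in(-.1,.1)),key=lambda r:r.fun)
    return best.x[:2].round(1),np.degrees(best.x[2]/10).round(1),round(best.fun,3)
E
python3 - <<'E'
from h import *
c=cam("wrist");im=c["image"].astype(int);r,g,b=im[...,0],im[...,1],im[...,2]
m=(r>90)&(g<60)&(b<60)&(r>2.6*g);M=np.zeros_like(m);M[180:245,300:335]=m[180:245,300:335]
print(M.sum(),fitbox(c,M,(460,-283,-.05),30,9,42,82))
rg=ctrl.regions_of("tool_block","wrist")[0];print(rg["bbox"])
B=rg["pixels"]|M; print("block",fitbox(c,B,(460,-283,-.05),100,80,0,42,S=3))
for n in("scene","side"):
    k=cam(n); rr=ctrl.regions_of("key_switch",n)[0]; print(n,rr["bbox"],fitbox(k,rr["pixels"],(597,-157,.5),72,72,0,50,False,S=6))
E
```

```text
504 (array([ 456.4, -284.9]), np.float64(1.7), np.float64(0.116))
[264.7, 144.0, 103.1, 119.8]
block (array([ 456.5, -284.9]), np.float64(2.9), np.float64(0.017))
scene [236.3, 285.3, 48.7, 49.4] (array([ 595.1, -160.1]), np.float64(28.1), np.float64(0.07))
side [255.4, 149.3, 43.0, 37.0] (array([ 590.8, -157.9]), np.float64(28.4), np.float64(0.096))
```

{"fn": "carry_out", "kwargs": {"rows": [{"grip": 0.2,"linear": [4.3,-0.7,40],"angular": [0,0,-5.5]},{"grip": 0,"linear": [4.3,-0.7,85],"angular": [0,0,-5.5]},{"grip": -0.2,"linear": [4.3,-0.7,115],"angular": [0,0,-5.5]},{"grip": -0.2,"linear": [4.3,-0.7,140],"angular": [0,0,-5.5]},{"grip": -0.3,"linear": [4.3,-0.7,155],"angular": [0,0,-5.5]},{"grip": -0.3,"linear": [4.3,-0.7,162],"angular": [0,0,-5.5]},{"grip": -0.3,"linear": [4.3,-0.7,164],"angular": [0,0,-5.5]},{"grip": -0.5,"linear": [4.3,-0.7,164],"angular": [0,0,-5.5]},{"grip": -0.6,"linear": [4.3,-0.7,164],"angular": [0,0,-5.5]},{"grip": -1,"linear": [4.3,-0.7,164],"angular": [0,0,-5.5]},{"grip": -1,"linear": [4.3,-0.7,164],"angular": [0,0,-5.5]},{"grip": -1,"linear": [4.3,-0.7,164],"angular": [0,0,-5.5]}], "squeeze": 10}}

```text
t: 15.1
position: [457.3, -283.8, 48.1]
ee_rot: [[-0.999, -0.047, 0.0], [-0.047, 0.999, -0.001], [-0.0, -0.001, -1.0]]
ft_force: [-0.5, -0.2, 3.2]
finger_gap: 8.9
finger_force: 10.0
```

{"fn": "carry_out", "kwargs": {"rows": [{"grip": -1,"linear": [0,0,0],"angular": [0,0,0]},{"grip": -1,"linear": [0,0,0],"angular": [0,0,0]},{"grip": -1,"linear": [0,0,-8],"angular": [0,0,0]},{"grip": -1,"linear": [0,0,-18],"angular": [0,0,0]},{"grip": -1,"linear": [0,0,-30],"angular": [0,0,0]},{"grip": -1,"linear": [0,0,-42],"angular": [0,0,0]},{"grip": -1,"linear": [0,0,-70],"angular": [0,0,0]},{"grip": -1,"linear": [0,0,-100],"angular": [0,0,0]},{"grip": -1,"linear": [0,0,-120],"angular": [0,0,0]}], "squeeze": 50}}

```text
t: 16.23
position: [457.5, -283.5, 169.7]
ee_rot: [[-0.999, -0.048, 0.001], [-0.048, 0.999, -0.001], [-0.001, -0.001, -1.0]]
ft_force: [-0.3, 0.4, -0.1]
finger_gap: 8.9
finger_force: 50.0
```

{"fn": "carry_out", "kwargs": {"rows": [{"grip": -1,"linear": [-20,14,0],"angular": [0,0,-3]},{"grip": -1,"linear": [-48,33,0],"angular": [0,0,-7]},{"grip": -1,"linear": [-78,55,0],"angular": [0,0,-11]},{"grip": -1,"linear": [-108,77,0],"angular": [0,0,-15]},{"grip": -1,"linear": [-140,99,0],"angular": [0,0,-19]},{"grip": -1,"linear": [-170,120,0],"angular": [0,0,-23]},{"grip": -1,"linear": [-195,138,0],"angular": [0,0,-26]},{"grip": -1,"linear": [-206,146,0],"angular": [0,0,-26]},{"grip": -1,"linear": [-206,146,0],"angular": [0,0,-26]},{"grip": -1,"linear": [-206,146,0],"angular": [0,0,-26]}]}}

```text
t: 17.48
position: [655.0, -129.6, 167.7]
ee_rot: [[-0.878, -0.479, -0.001], [-0.479, 0.878, -0.001], [0.002, -0.001, -1.0]]
ft_force: [-0.5, -1.1, 0.0]
finger_gap: 8.5
finger_force: 50.0
```

```bash
python3 - <<'E'
from h import *
c=cam("wrist");c=cam("wrist");save(c,"w5");s=ctrl.read_state();print(s["t"],s["position"],np.array(s["ee_rot"]).round(3),s["joint_pos"],s["finger_gap"],s["ft_force"])
for r in ctrl.place_of("keyhole","wrist")[:2]: print(r["score"],r["xy"],at_z(c,r["xy"],53,True).round(1))
for r in ctrl.place_of("key","wrist")[:2]: print("key",r["score"],r["xy"],at_z(c,r["xy"],s["position"][2]-38,True).round(1))
rr=ctrl.regions_of("key_switch","wrist")[0]; print(rr["bbox"],fitbox(c,rr["pixels"],(597,-157,.49),72,72,0,50,True,S=4))
E
```

```text
17.575 [ 655.09396591 -129.59111502  167.71561451] [[-0.878 -0.479 -0.001]
 [-0.479  0.878 -0.001]
 [ 0.001 -0.001 -1.   ]] [ 32.56468967  56.36569324 -54.30183092  84.10101448  48.41543476
  64.84156002  87.9091077 ] 8.782376898949275 [ 0.32659911 -0.14390051  0.34996175]
0.81 [327.9, 137.2] [ 595.4 -157.7   53. ]
key 0.73 [318.7, 264.3] [ 655.1 -131.8  129.7]
[276.2, 82.6, 104.0, 121.8] (array([ 593.9, -160.1]), np.float64(27.7), np.float64(0.058))
```

View pics/w5.png

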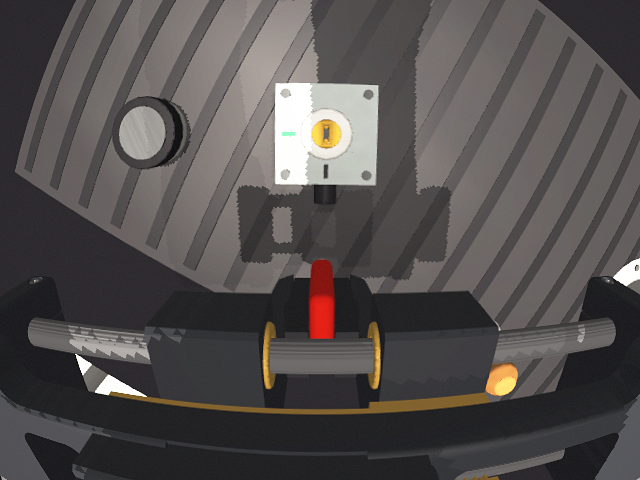

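The wrist view shows the switch from straight above: plug and keyway at (326,134), black mark (rest) at (326,171), green mark at (289,134), and the key in the gripper at (321,300). I'll refine these.

```bash
python3 - <<'E'
from h import *
c=cam("wrist");im=c["image"].astype(int);r,g,b=im[...,0],im[...,1],im[...,2]
s=ctrl.read_state();print(s["position"])
def cen(m,z,lab,x0=300,x1=355,y0=108,y1=162):
    M=np.zeros_like(m);M[y0:y1,x0:x1]=m[y0:y1,x0:x1];v,u=np.nonzero(M);q=(u.mean(),v.mean());p=at_z(c,q,z,True)[:2];print(lab,len(u),np.round(q,1),p.round(1));return p,M
p,M=cen((r>150)&(b<110)&(r-b>70),51,"brass")
cs=max(cv2.findContours(M.astype(np.uint8),0,1)[0],key=len);h=cv2.convexHull(cs)[:,0]
for z in(50,53): print("brass circ",fitcircle(c,h,z))
k,_=cen((r<90)&(g<90)&(b<90),52,"slot",315,338,122,147)
bm,_=cen((r<80)&(g<80)&(b<80),50,"black",318,335,163,181)
gm,_=cen((g-r>60),50,"green",278,300,125,143)
d=bm-p;e=gm-p;print(np.degrees(np.arctan2(d[1],d[0])),np.degrees(np.arctan2(e[1],e[0]))+90)
S=np.zeros(r.shape,bool);S[70:186,265:390]=((r+g+b)>330)[70:186,265:390]
S=cv2.morphologyEx(S.astype(np.uint8),cv2.MORPH_CLOSE,np.ones((15,15)))>0
S=cv2.morphologyEx(S.astype(np.uint8),cv2.MORPH_OPEN,np.ones((31,31)))>0
v,u=np.nonzero(S);print(u.min(),u.max(),v.min(),v.max());print("top",fitbox(c,S,(596,-158,.49),72,72,49,50,True,S=4))
# slot line direction: gaussian on vertical dark
a=cv2.resize(c["image"][100:170,290:360],None,fx=8,fy=8,interpolation=cv2.INTER_CUBIC);f=cv2.resize(c["image"][250:345,280:360],None,fx=3,fy=3)
o=np.zeros((560,800,3),np.uint8);o[:,:560]=a;o[:285,560:800]=f;cv2.imwrite("pics/sw.png",o[:,:,::-1])
E
```

```text
[ 655.64223388 -128.65363179  167.78961967]
brass 582 [325.4 132.1] [ 593.7 -160.1]
brass circ (array([ 593.7, -160.2,   10. ]), 0.05)
brass circ (array([ 593.8, -160.2,    9.9]), 0.05)
slot 0 [nan nan] [ 659.3 -127.5]
black 39 [324.9 169.6] [ 617.3 -147.5]
green 47 [287.1 131.9] [ 606.3 -183.8]
28.033239483663724 28.033219278002484
265 377 70 185
top (array([ 594.2, -161.8]), np.float64(27.5), np.float64(0.156))<stdin>:5: RuntimeWarning: Mean of empty slice.
  ret = ret.dtype.type(ret / rcount)
```

View pics/sw.png

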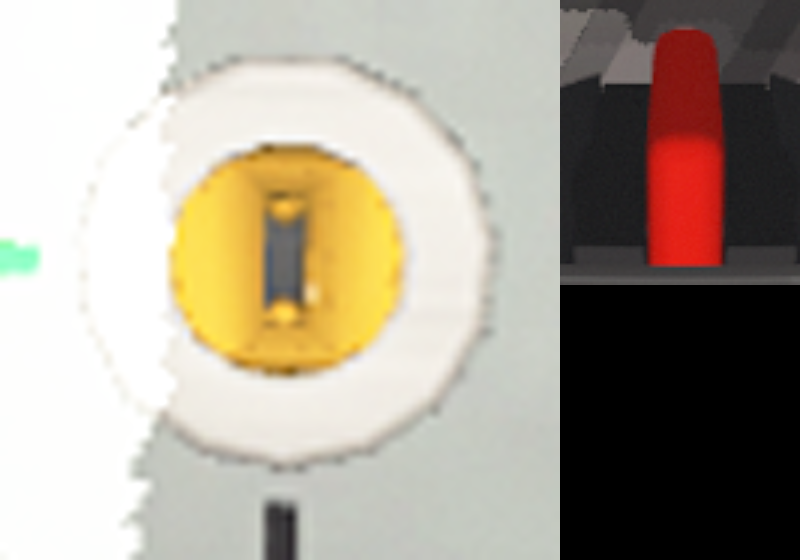

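The plug at (325,132) gives (593.7,−160.2), brass radius 10, yaw 28.0°, and the marks agree. Next I'll check where the key sits in the hand along tool x, from the bow's end-face edges at rows 259.5 and 295.

```bash
python3 - <<'E'
from h import *
c=cam("wrist");im=c["image"].astype(int)
s=ctrl.read_state();p=np.array([655.4,-129.3,s["position"][2]]);R=np.array(s["ee_rot"]);print(s["position"],s["ft_torque"])
col=im[252:312,319:324].mean(1); print([(252+i,int(x[0])) for i,x in enumerate(col) if i%2==0])
for row,dz in((259.5,-6),(261,-6),(294,34),(295.5,34)):
    q=at_z(c,(321,row),p[2]+dz,True)-p; print(row,dz,(R.T@q).round(1))
# rows sides for yaw/centre in tool y
for v,dz in((265,0),(280,20),(300,34),(330,34)):
    rw=im[v,300:345];m=np.where((rw[:,0]>80)&(rw[:,1]<70))[0]+300;print(v,m.min(),m.max(),[(R.T@(at_z(c,(u,v),p[2]+dz,True)-p))[:2].round(1) for u in(m.min()-.5,m.max()+.5)])
sc=proj(cam("scene"),p-[0,0,38]);sd=proj(cam("side"),p-[0,0,38]);print(sc,sd)
for n in("scene","side"):
    for r in ctrl.place_of("key",n)[:2]: print(n,r)
# independent check of keyhole
for n in("scene","side"):
    k=cam(n)
    for r in ctrl.place_of("keyhole",n)[:1]: print(n,r,at_z(k,r["xy"],53).round(1))
E
```

```text
[ 655.72405359 -128.42512596  167.79519821] [ 0.08100563 -0.11559623 -0.02621268]
[(252, 65), (254, 66), (256, 68), (258, 86), (260, 134), (262, 132), (264, 132), (266, 132), (268, 133), (270, 133), (272, 134), (274, 133), (276, 133), (278, 134), (280, 134), (282, 134), (284, 135), (286, 135), (288, 135), (290, 135), (292, 134), (294, 152), (296, 183), (298, 212), (300, 219), (302, 224), (304, 229), (306, 229), (308, 229), (310, 229)]
259.5 -6 [14.5 -0.2  6. ]
261 -6 [13.8 -0.2  6. ]
294 34 [ 16.6  -0.2 -34. ]
295.5 34 [ 16.1  -0.2 -34. ]
265 312 331 [array([14.2, -4.2]), array([14.2,  4.2])]
280 310 332 [array([15.8, -4.4]), array([15.8,  4.1])]
300 309 334 [array([14.4, -4.3]), array([14.4,  4.4])]
330 309 333 [array([ 2.7, -4.5]), array([2.7, 4.2])]
[269.60986713 307.08941832] [243.52782584 131.16604191]
scene {'xy': [269.6, 306.1], 'score': 0.38}
side {'xy': [244.6, 132.8], 'score': 0.64}
scene {'xy': [259.2, 305.4], 'score': 0.88} [ 602.1 -156.6   53. ]
side {'xy': [276.2, 158.5], 'score': 0.65} [ 598.6 -157.6   53. ]
```

The key is centred in the hand. I'll move over the keyhole and hover with the tip 5 mm above the bezel.

{"fn": "carry_out", "kwargs": {"rows": [{"grip": -1,"linear": [15,0.6,0],"angular": [0,0,0.7]},{"grip": -1,"linear": [35,1.3,10],"angular": [0,0,0.7]},{"grip": -1,"linear": [55,2,25],"angular": [0,0,0.7]},{"grip": -1,"linear": [65,2.5,40],"angular": [0,0,0.7]},{"grip": -1,"linear": [68.8,2.6,55],"angular": [0,0,0.7]},{"grip": -1,"linear": [68.8,2.6,65],"angular": [0,0,0.7]},{"grip": -1,"linear": [68.8,2.6,71],"angular": [0,0,0.7]},{"grip": -1,"linear": [68.8,2.6,71],"angular": [0,0,0.7]},{"grip": -1,"linear": [68.8,2.6,71],"angular": [0,0,0.7]}]}}

```text
t: 19.35
position: [594.9, -158.5, 97.2]
ee_rot: [[-0.883, -0.47, 0.001], [-0.47, 0.883, 0.0], [-0.001, -0.0, -1.0]]
ft_force: [-0.1, -0.4, 0.6]
finger_gap: 8.5
finger_force: 50.0
```

```bash
python3 - <<'E'
from h import *
out=[]
for n,bx in(("scene",(230,285,60,50)),("side",(255,140,50,40))):
    c=cam(n);im=c["image"];save(c,n+"6")
    a=cv2.resize(im[270:350,210:310] if n=="scene" else im[110:190,225:325],None,fx=4,fy=4,interpolation=cv2.INTER_CUBIC);out.append(a)
c=cam("wrist");out2=cv2.resize(c["image"][150:350,220:420],None,fx=1.25,fy=1.25)
o=np.zeros((570,800,3),np.uint8);o[:320,:400]=out[0];o[:320,400:]=out[1];o[320:570,:250]=out2;cv2.imwrite("pics/hov.png",o[:,:,::-1])
s=ctrl.read_state();print(s["t"],s["position"],np.array(s["ee_rot"]).round(3),s["joint_pos"],s["ft_force"],s["ft_torque"])
E
```

```text
19.5 [ 594.71489518 -158.6821951    97.16687438] [[-0.883 -0.47   0.001]
 [-0.47   0.883 -0.   ]
 [-0.001 -0.001 -1.   ]] [ 37.00356545  58.15939357 -51.16284965  96.49980315  55.01269444
  53.8760216   81.72201724] [ 0.91824443 -0.28887927  0.38855296] [ 0.08634047 -0.1237535   0.01781707]
```

View pics/hov.png

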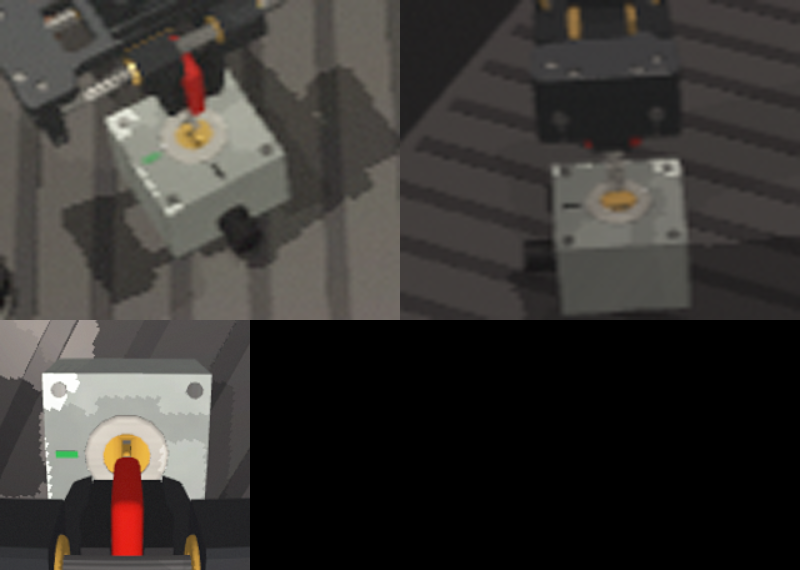

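The key tip hangs over the plug and is in line with the keyway in all three views. I'll descend slowly into the mouth.

{"fn": "carry_out", "kwargs": {"rows": [{"grip": -1,"linear": [0,0,3],"angular": [0,0,0]},{"grip": -1,"linear": [0,0,5],"angular": [0,0,0]},{"grip": -1,"linear": [0,0,7],"angular": [0,0,0]},{"grip": -1,"linear": [0,0,9],"angular": [0,0,0]},{"grip": -1,"linear": [0,0,11],"angular": [0,0,0]},{"grip": -1,"linear": [0,0,13],"angular": [0,0,0]},{"grip": -1,"linear": [0,0,14],"angular": [0,0,0]},{"grip": -1,"linear": [0,0,14],"angular": [0,0,0]}]}}

```text
t: 20.5
position: [594.3, -158.7, 82.7]
ee_rot: [[-0.883, -0.47, -0.0], [-0.47, 0.883, -0.0], [0.0, 0.0, -1.0]]
ft_force: [0.4, -0.2, -0.6]
finger_gap: 8.5
finger_force: 50.0
```

```bash
python3 - <<'E'
from h import *
s=ctrl.read_state();print(s["t"],s["position"],s["ft_force"],s["ft_torque"])
E
```

```text
20.5 [ 594.33258792 -158.73682465   82.65733079] [ 0.40692776 -0.18244824 -0.64542992] [ 0.11259189 -0.10947259 -0.04792241]
```

The tip is 8 mm inside with no resistance. I'll continue through the pins.

{"fn": "carry_out", "kwargs": {"rows": [{"grip": -1,"linear": [0,0,3],"angular": [0,0,0]},{"grip": -1,"linear": [0,0,6],"angular": [0,0,0]},{"grip": -1,"linear": [0,0,9],"angular": [0,0,0]},{"grip": -1,"linear": [0,0,11],"angular": [0,0,0]},{"grip": -1,"linear": [0,0,13],"angular": [0,0,0]},{"grip": -1,"linear": [0,0,15],"angular": [0,0,0]},{"grip": -1,"linear": [0,0,16],"angular": [0,0,0]}]}}

```text
t: 21.38
position: [593.9, -159.1, 66.7]
ee_rot: [[-0.883, -0.47, -0.001], [-0.47, 0.883, -0.001], [0.001, -0.0, -1.0]]
ft_force: [-3.2, -1.0, 2.9]
finger_gap: 8.1
finger_force: 50.0
```

{"fn": "carry_out", "kwargs": {"rows": [{"grip": -1,"linear": [0,0,2],"angular": [0,0,2]},{"grip": -1,"linear": [0,0,3],"angular": [0,0,-2]},{"grip": -1,"linear": [0,0,4],"angular": [0,0,2]},{"grip": -1,"linear": [0,0,5],"angular": [0,0,-2]},{"grip": -1,"linear": [0,0,6],"angular": [0,0,2]},{"grip": -1,"linear": [0,0,7],"angular": [0,0,-2]},{"grip": -1,"linear": [0,0,8],"angular": [0,0,0]},{"grip": -1,"linear": [0,0,8.5],"angular": [0,0,0]},{"grip": -1,"linear": [0,0,8.5],"angular": [0,0,0]}]}}

```text
t: 22.5
position: [595.0, -158.5, 59.0]
ee_rot: [[-0.884, -0.467, 0.002], [-0.467, 0.884, 0.0], [-0.001, -0.001, -1.0]]
ft_force: [-1.7, -0.1, 6.3]
finger_gap: 8.4
finger_force: 50.0
```

{"fn": "carry_out", "kwargs": {"rows": [{"grip": -1,"linear": [0,0,1],"angular": [0,0,3]},{"grip": -1,"linear": [0,0,1.5],"angular": [0,0,-3]},{"grip": -1,"linear": [0,0,2],"angular": [0,0,3]},{"grip": -1,"linear": [0,0,2.5],"angular": [0,0,-3]},{"grip": -1,"linear": [0,0,3],"angular": [0,0,0]},{"grip": -1,"linear": [0,0,3],"angular": [0,0,0]}]}}

```text
t: 23.25
position: [595.3, -158.2, 58.8]
ee_rot: [[-0.884, -0.467, 0.003], [-0.467, 0.884, -0.001], [-0.002, -0.002, -1.0]]
ft_force: [-7.6, -0.9, 24.7]
finger_gap: 8.4
finger_force: 50.0
```

```bash
python3 - <<'E'
from h import *
s=ctrl.read_state();print(s["t"],s["position"],s["ft_force"],s["ft_torque"])
c=cam("wrist");im=c["image"].astype(int);col=im[252:312,319:324].mean(1)[:,0];print([(252+i,int(x)) for i,x in enumerate(col) if i%3==0])
c=cam("side");cv2.imwrite("pics/home.png",cv2.resize(c["image"][130:180,250:310],None,fx=9,fy=9,interpolation=cv2.INTER_CUBIC)[:,:,::-1])
E
```

```text
23.25 [ 595.3108365  -158.16617148   58.7839203 ] [-7.59736147 -0.89493165 24.71004664] [-0.14957445  1.42185178  0.06971843]
[(252, 221), (255, 211), (258, 213), (261, 132), (264, 133), (267, 134), (270, 135), (273, 134), (276, 135), (279, 135), (282, 136), (285, 136), (288, 136), (291, 136), (294, 148), (297, 195), (300, 219), (303, 226), (306, 231), (309, 230)]
```

It is a hard stop at 58.8 mm (home is 58.7) at 25 N, and the key has not slipped in the hand. Next is a clockwise turn with a light push.

{"fn": "carry_out", "kwargs": {"rows": [{"grip": -1,"linear": [0,0,-1.5],"angular": [0,0,5]},{"grip": -1,"linear": [0,0,-1.5],"angular": [0,0,12]},{"grip": -1,"linear": [0,0,-1.5],"angular": [0,0,20]},{"grip": -1,"linear": [0,0,-1.5],"angular": [0,0,28]},{"grip": -1,"linear": [0,0,-1.5],"angular": [0,0,36]},{"grip": -1,"linear": [0,0,-1.5],"angular": [0,0,44]},{"grip": -1,"linear": [0,0,-1.5],"angular": [0,0,52]},{"grip": -1,"linear": [0,0,-1.5],"angular": [0,0,60]},{"grip": -1,"linear": [0,0,-1.5],"angular": [0,0,60]}], "squeeze": 60}}

```text
t: 24.48
position: [595.4, -160.1, 58.9]
ee_rot: [[-0.846, 0.534, 0.002], [0.533, 0.846, -0.003], [-0.004, -0.002, -1.0]]
ft_force: [-3.5, -1.9, 15.1]
finger_gap: 8.4
finger_force: 60.0
```

```bash
python3 - <<'E'
from h import *
s=ctrl.read_state();R=np.array(s["ee_rot"]);print(s["t"],s["position"],np.degrees(np.arctan2(R[1,0],R[0,0])),R[:,2],s["ft_force"],s["ft_torque"],s["joint_pos"])
E
```

```text
24.475 [ 595.38008262 -160.11613078   58.86324879] 147.75795864259473 [ 0.002442   -0.00348035 -0.99999096] [-3.51538098 -1.93619413 15.13070098] [-0.65373478  0.65072223 -0.02769932] [ 30.3197128   57.0544226  -36.53318753  97.48514594  48.26212964
  42.30289525  26.57071617]
```

{"fn": "carry_out", "kwargs": {"rows": [{"grip": -1,"linear": [0,0,0],"angular": [0,0,8]},{"grip": -1,"linear": [0,0,0],"angular": [0,0,16]},{"grip": -1,"linear": [0,0,0],"angular": [0,0,24]},{"grip": -1,"linear": [0,0,0],"angular": [0,0,31]},{"grip": -1,"linear": [0,0,0],"angular": [0,0,37]},{"grip": -1,"linear": [0,0,0],"angular": [0,0,40]},{"grip": -1,"linear": [0,0,0],"angular": [0,0,42]},{"grip": -1,"linear": [0,0,0],"angular": [0,0,42]},{"grip": -1,"linear": [0,0,0],"angular": [0,0,42]}]}}

```text
t: 25.6
position: [594.5, -160.9, 58.8]
ee_rot: [[-0.273, 0.962, 0.001], [0.962, 0.273, -0.004], [-0.004, -0.0, -1.0]]
ft_force: [-4.7, -3.4, 17.4]
finger_gap: 8.4
finger_force: 60.0
```

```bash
python3 - <<'E'
from h import *
w=cam("wrist");a=cam("scene");b=cam("side")
s=ctrl.read_state();R=np.array(s["ee_rot"]);print(s["t"],s["position"],np.degrees(np.arctan2(R[1,0],R[0,0])),s["ft_force"],s["ft_torque"],s["joint_pos"][6])
o=np.zeros((600,800,3),np.uint8);o[:320,:400]=cv2.resize(a["image"][270:350,210:310],None,fx=4,fy=4);o[:320,400:]=cv2.resize(b["image"][110:190,225:325],None,fx=4,fy=4)
o[320:600,:400]=cv2.resize(w["image"][190:330,220:420],None,fx=2,fy=2);o[320:600,400:]=cv2.resize(a["image"][200:400,150:435],(400,280));cv2.imwrite("pics/turn.png",o[:,:,::-1])
for n in ("stopper","tamper","distributor","detergent_jar"): 
    for r in ctrl.place_of(n,"scene")[:1]: print(n,r)
E
```

```text
25.75 [ 594.54255693 -160.93142939   58.85710085] 105.81420986490191 [-4.71885447 -2.97131531 16.72249858] [-0.82131453  1.12783795  0.1229719 ] -7.0131796630982315
stopper {'xy': [451.4, 290.2], 'score': 0.64}
tamper {'xy': [367.1, 347.3], 'score': 0.78}
distributor {'xy': [196.6, 346.9], 'score': 0.97}
detergent_jar {'xy': [452.9, 219.8], 'score': 0.93}
```

View pics/turn.png

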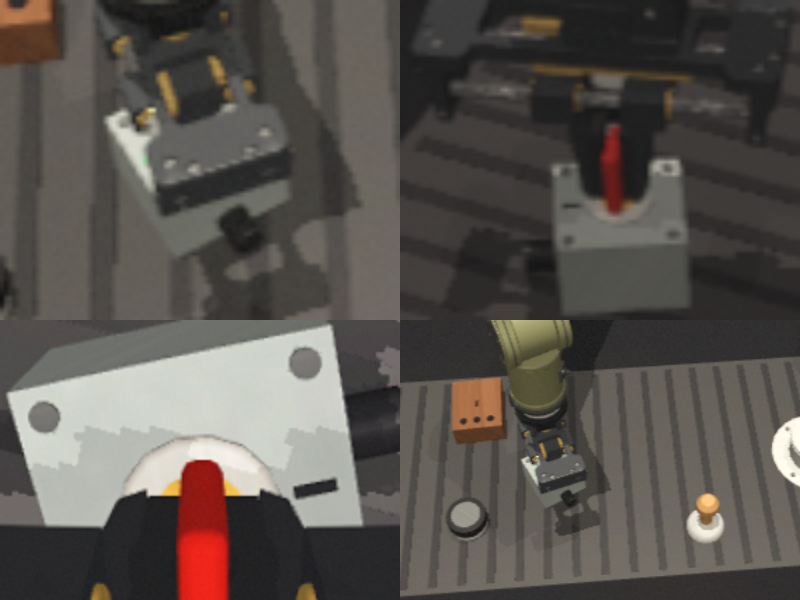

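The hand has turned 102° with the key straight in the pads. The turning moment is about 0.12 N m, near the spring's value at the stop, so the plug is at about 85–93°. The shoulder is still home, the stopper is seated and the other things are unmoved. Handing in.

```bash
python3 -c "
from rig import ctrl
print(ctrl.finish_job())"
```

```text
the job is handed in; nothing more can be done
None
```

I've handed the job in: the stopper is seated flat in the steel throat and released, and the key is fully home, turned about a quarter clockwise and still held; by the hand angle and spring torque the disposer should be running, though no verdict came back.

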